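# Close the hasp of the tip box and hold its key turned

### The arm

A 7-joint arm with a two-finger parallel gripper is mounted at the origin on a cart in front of the work surface, level with it; the furniture and walls round the work are solid. World frame = base frame: x ahead of the robot, y to its left, z up, the work surface at z = 0. Lengths are in m, angles in rad, forces in N, time in s.
With the tool pointing down it reaches from about 0.425 to 0.875 m from the base axis. Payload 4.7 kg.
Tool frame: the origin (TCP) lies between the finger pads; the fingertips stand 14 mm ahead of it and the grasp point (between the pads) lies 5 mm behind it; z points along the fingers, y is the line along which they close (so a half turn about z gives the same grasp; the last joint's range is limited). The gripper opens to 87 mm and grips with 3 to 60 N. Pads are 19 mm wide; open, the fingers measure 117 mm over their backs; the gripper's body (75 mm by 190 mm) begins 51 mm behind the grasp point.
Start: joints at [-1.184, 0.321, -0.07, 1.45, 0.023, 1.371, -0.057], TCP at [0.237, 0.605, 0.237] pointing down, gripper open.
Joint ranges: [-2.86, 2.86], [-0.3, 2.09], [-1.38, 1.24], [0.06, 2.45], [-1.56, 4.7], [0.09, 2.05], [-2.69, 2.69]. Speed limits (rad/s): [2.57, 2.57, 3.14, 3.14, 3.14, 3.14, 3.14].

### API

Orientations are given as a rotation vector (axis times angle).
In Python, from bench import get_state, get_image, camera_params, close_job gives the robot as it stands. The module is installed in compiled form; this text tells all that it offers.
- The arm moves only by the tool arm_command, never from a script. Its argument "motion" is a list of rows, each a list of 5 numbers: the finger opening in mm, from 0 to 87, then the shift along the tool's x, y, z in mm, then the turn about the tool's z in degrees. In form: [[gripper, x, y, z, spin], ...]. A call has 1 to 5 rows; each row is the pose to reach, as a shift and turn from the pose commanded when the call began, along the tool's axes at that moment; what a row does not reach only later rows make up. A row lasts 1/12 s, in which the tool goes at most 41.7 mm and 7.16 degrees, less where a joint would pass 70% of its speed; a pose out of reach is approached as far as the arm can. A call with a gripper value outside its range is refused whole. The fingers move at their own pace and stop on an object; "newtons" is the grip in N (left out, the last holds). Time passes only in rows, so rows that repeat a pose let the fingers close. It gives the time, the measured TCP pose, the force, the opening and the grip force at its end, in the units of the state.
- get_state(): the state, without advancing time (a new reading comes with each control period).
- get_image(name): name is "side" or "top" or "wrist"; returns (picture, depth): 480x640x3 uint8, red, green, blue; 480x640 float32, m along the optical axis (not along the pixel's ray), 0 where there is no reading.
- camera_params(name): a dict with "intrinsics" (3x3 intrinsics, pixels), "D" ([k1, k2, p1, p2, k3] as OpenCV has them; the pictures are not rectified), "extrinsics" (4x4, takes a point from camera to world coordinates). Camera axes: x right, y down, z forward; pixel columns grow to the right and rows downward; lengths in m; the calibration is good to about 2 mm. A picture is of the moment at which its call begins: read the wrist's pose just before it. camera_params takes no time and is no camera call; for the wrist camera it gives the pose at the moment of the call.
- close_job(): hands the job in; it is judged then, once.
The state is a dict: "time": time; "joint_positions": joint angles; "qd": joint speeds; "joint_torque": joint torques, N m; "position": TCP position; "tool_rot": TCP orientation; "ft_force": force on the tool from outside, world axes, zero at the start; "torque": the same for the moment, N m; "grip_width": opening from 0.0 (shut) to 1.0 (fully open); "grip_force": force on a finger pad.
Only numpy, scipy, OpenCV 4.12 (cv2) and the standard library are available. Lean on these libraries where they do the work, as an engineer would, in place of code of your own. Each camera call takes 0.05 s, during which the arm holds its last target. There are 200 camera calls.

### The job

Lock up the shop's grey tip box for the night: swing its hinged hasp down flat over the lock barrel, then take the key with the square bow out of its wooden stand, push it fully home in the keyway (it has to be worked past two sticky sprung pins), and only then turn it a quarter clockwise. The lock is sprung and has to be held while it arms, so finish with the key still gripped and held turned; leave the round-bowed key, the cup and the order pad where they are.

Things in the scene. Friction and masses are not known exactly. Their poses are not given: they have to be found in the camera images.
- tip_box: grey steel tip box, fixed to the worktop, 154 (x) x 134 (y) x 70 mm high; origin at the centre of its underside, z up. On its flat top: a steel hasp hinged near the +x side, and a round steel lock barrel (33 mm across, standing 12 mm above the top) on the centre line at x = -25 mm. At the start its +x side, with the hinge, is to the robot's left (within about 0.5 rad).
- hasp_hinge (a point): hinge axis of the hasp: box x = +40 mm, y = 0, 74 mm above the worktop; axes as the box's, hinge along y. The closed hasp runs from here to the box's -x: a plate 32 mm wide, 4 mm thick, centred on the axis; plain (to press on) 5 to 40 mm from the axis, then a ring (52 mm outside, 38 mm hole, centre at 65 mm) that drops round the barrel, then a tab to 102 mm.
- hasp_tip (a point): end of the hasp's tab (outermost 2 mm excepted), 100 mm from the hinge axis, on its centre plane.
- hasp (a joint): hasp angle, rad: 0 = closed flat, its ring round the barrel (hard stop); 1.57 = upright; more = leaning back to the box's +x (stop at 2.4). Starts between 1.7 and 2.1. The hinge is stiff (about 0.05 N m): the hasp mostly stays where it is left and needs a light push all the way down.
- lock_face (a point): centre of the lock plug's flat face, on the vertical lock axis, 82 mm above the worktop, level with the barrel's top; turns with the plug; z up, x along the keyway's long side. Keyway 13.5 (x) by 6.5 mm (y), vertical, 26 mm deep, mouth flared at 3 mm radius. Two sticky sprung pins stand in from its narrow ends, 9 and 16 mm down: about 3 to 8 N to push past.
- plug (a joint): turn of the lock plug, rad: 0 = at rest, keyway's long side along the box's x; grows clockwise seen from above, hard stop at 1.57. A spring (0.02 N m at rest, 0.1 N m at the stop) turns it back when let go. The key has about 0.13 rad of play in the keyway, so it must turn that much further than the plug.
- key_grip (a point): centre of the black square bow of the key to use. Bow 34 mm wide (x), 12 mm thick (y), from 15 mm below to 16 mm above this point, small hole near its top. Key upright, z away from the blade tip; about 40 g; either way round fits. At the start its blade stands in the slot of a wooden stand (50 x 44 x 34 mm, fixed to the worktop), this point 63 mm above the worktop.
- key_shoulder (a point): underside of that key's steel shoulder (a round flange 20 mm across, 4 mm thick), 29 mm below key_grip; axes as the key's. Above it a neck 12 x 7 mm up to the bow; below it the blade, 12 mm (x) by 5 mm (y), 24 mm long, its last 8 mm tapering to a rounded tip 6 mm wide. With the key fully home this point rests on the lock's face.
- round_grip (a point): centre of the round bow (32 mm across, 12 mm thick) of the other key, not to be used, in a stand of the same kind; either stand may be on the left.
- cup: orange mug, 58 x 87 x 56 mm, bystander; origin at the centre of its underside.
- pad: purple order pad lying flat, 75 x 109 x 14 mm, bystander; origin at the centre of its underside.

How it is judged:
On the way, in this order (a step that is already met when the one before it is completed fails the run):
1. the hasp is swung closed over the lock barrel (value of joint hasp below 0.1 rad), for 0.2 s.
2. the square-bowed key is fully home in the keyway, not yet turned (z of key_shoulder in the frame of lock_face below 0.004 m and horizontal distance between key_shoulder and lock_face below 0.004 m and value of joint plug below 0.35 rad), for 0.1 s.
At the end, for the whole second after the job is handed in: hasp closed (within 0.1 rad of flat); the square-bowed key upright and fully home in the keyway (shoulder within 5 mm of the lock's face and within 4 mm of its axis), the plug turned clockwise by at least 1.25 rad and held there by the fingers still gripping the key (more than 1 N) (value of joint hasp below 0.1 rad and value of joint plug above 1.25 rad and z of key_shoulder in the frame of lock_face below 0.005 m and horizontal distance between key_shoulder and lock_face below 0.004 m and angle between the x axis of key_shoulder and the x axis of lock_face, either way round below 0.35 rad and angle between key_shoulder's own z axis and vertical below 0.15 rad and contact force between the fingers and square_key above 1 N); the arm keeps its last pose, push and grip.
It fails at once if the round-bowed key is disturbed (distance of round_grip from where it was at the start of the episode above 0.02 m).
It fails at once if the cup is pushed or tipped (distance of cup from where it was at the start of the episode above 0.03 m or angle between cup's own z axis and vertical above 0.5 rad).
It fails at once if the order pad is pushed (distance of pad from where it was at the start of the episode above 0.03 m).
It fails at once if the plug is turned before the key is fully home (value of joint plug above 0.5 rad and z of key_shoulder in the frame of lock_face above 0.008 m).
It also fails if it takes over 62 s, if anything falls off the work surface, if the arm or the gripper's body presses on something with over 40 N, if the wrist force passes 120 N, or if a joint passes its speed limit or range.

## Working session

There is one attempt and no reset: what is moved stays moved. The work goes in short steps, Python scripts to look and compute and a tool call to move; the robot and the scene stay as the last step left them, time stands still between calls to the robot, and variables do not carry over. Pictures are saved under pics/ and viewed, at most 10 in all, crops included, and the job is handed in when it is done.

Besides the shell and the picture viewer there is one more tool, called after ">>>" as name(argument=value, ...), one argument or row to a line, values as JSON. arm_command: Moves the arm, as the interface text tells. Its arguments: {"type":"object","properties":{"motion":{"type":"array"},"newtons":{"type":"number"}},"required":["motion"]}

```bash
mkdir -p pics
cat > h.py <<'E'
import numpy as np, cv2
from bench import *
from scipy.spatial.transform import Rotation as R
def cam(n):
    p=camera_params(n); im,d=get_image(n)
    return p,im,d
def ray(p,uv):
    q=cv2.undistortPoints(np.array([[uv]],float),np.array(p['intrinsics'],float),np.array(p['D'],float))[0,0]
    E=np.array(p['extrinsics']); return E[:3,3],E[:3,:3]@np.array([q[0],q[1],1])
def onz(p,uv,z):
    o,d=ray(p,uv); return o+d*(z-o[2])/d[2]
def cloud(p,dep):
    v,u=np.mgrid[0:480,0:640]
    q=cv2.undistortPoints(np.stack([u,v],-1).reshape(-1,1,2).astype(float),np.array(p['intrinsics'],float),np.array(p['D'],float)).reshape(480,640,2)
    E=np.array(p['extrinsics']); P=np.dstack([q*dep[...,None],dep])
    return P@E[:3,:3].T+E[:3,3]
E
python3 - <<'E'
from h import *
s=get_state(); print(s)
for n in ('top','side'):
    p,im,d=cam(n); np.savez(f'{n}.npz',im=im,d=d); cv2.imwrite(f'pics/{n}0.png',im[...,::-1]); print(n,np.round(p['extrinsics'],3).tolist(),p['intrinsics'],(d>0).mean())
E
```

```text
{'time': 0.0, 'joint_positions': array([-1.18391793,  0.321855  , -0.07007181,  1.45166919,  0.02265666,
        1.37077995, -0.05688652]), 'qd': array([ 0.00041853,  0.00080636,  0.00030607, -0.00031086,  0.0002089 ,
        0.00142817,  0.00129515]), 'joint_torque': array([-6.13786688e-05, -4.91290069e+01, -4.03837077e-01, -3.12521124e+01,
       -6.36851834e-02,  4.37316787e-02,  1.98548432e-04]), 'position': array([0.23661482, 0.60484678, 0.23544353]), 'tool_rot': array([-5.82070316e-01, -3.08699212e+00,  3.00725955e-03]), 'ft_force': array([-1.23816433, -0.05674199, -0.05873509]), 'torque': array([-0.02538098, -0.02916351, -0.00804724]), 'grip_force': 0.0, 'grip_width': 0.9967000193524045}
top [[0.005, -0.975, 0.224, 0.268], [-1.0, -0.005, 0.001, 0.009], [0.0, -0.224, -0.975, 1.237], [0.0, 0.0, 0.0, 1.0]] [[616.25611549   0.         325.54870277]
 [  0.         616.25611549 225.15665837]
 [  0.           0.           1.        ]] 0.9961360677083333
side [[0.89, -0.271, 0.367, 0.221], [-0.456, -0.532, 0.713, -0.604], [0.002, -0.802, -0.597, 0.605], [0.0, 0.0, 0.0, 1.0]] [[464.2321863    0.         317.52169818]
 [  0.         464.2321863  240.20820995]
 [  0.           0.           1.        ]] 0.968701171875
```

View pics/top0.png

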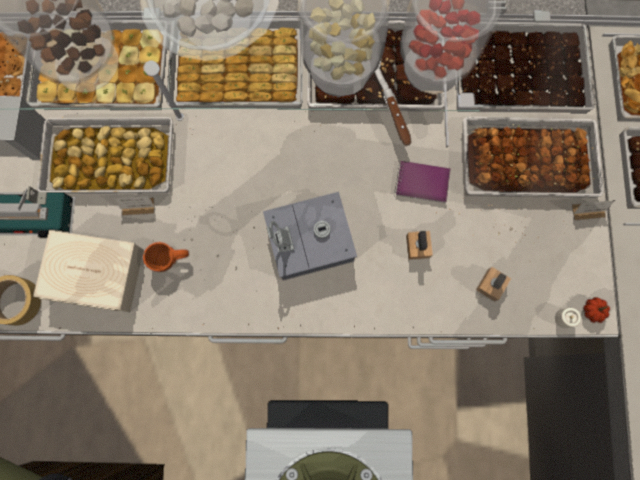

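View pics/side0.png

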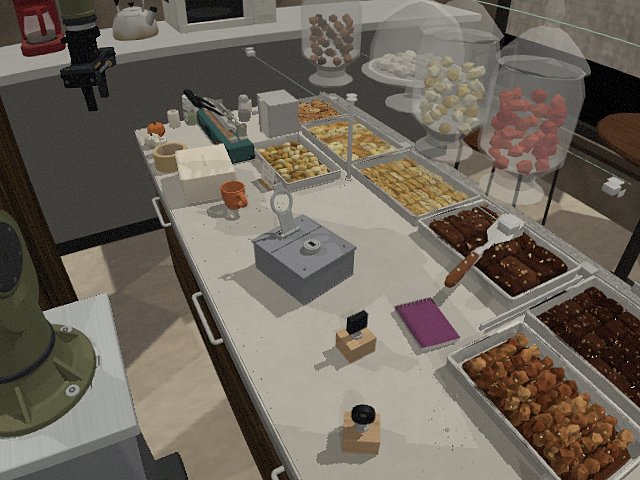

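The top view shows the grey box at about (310,235), with the barrel at (322,230) and the raised hasp at (283,240). The square key's stand is at (420,245), next to the pad at (423,182). The round key is at (493,283) and the cup at (160,257). The side view confirms the square bow is at (357,322) and the round one at (363,413).

Run:
```python
from h import *
p=camera_params('top'); z=np.load('top.npz'); im,d=z['im'],z['d']; P=cloud(p,d)
v,u=np.mgrid[0:480,0:640]
def reg(m,name):
    c=P[m]; r=cv2.minAreaRect((c[:,:2]*1000).astype(np.float32)); print(name,m.sum(),np.round(np.median(c,0),4),np.round(r[0],1),np.round(r[1],1),round(r[2],1))
box=(abs(P[...,2]-.07)<.006)&(u>250)&(u<370)&(v>180)&(v<290)
box=cv2.erode(cv2.dilate(box.astype(np.uint8),np.ones((9,9))),np.ones((9,9)))>0
box=cv2.morphologyEx(box.astype(np.uint8),cv2.MORPH_OPEN,np.ones((25,25)))
c=max(cv2.findContours(box,0,1)[0],key=cv2.contourArea)
w=np.array([onz(p,q[0]+0.0,.07)[:2]*1000 for q in c],np.float32); print('box',cv2.minAreaRect(w))
bar=(P[...,2]>.076)&(u>305)&(u<340)&(v>212)&(v<248); reg(bar,'barrel')
uv=np.argwhere(bar); cc=uv.mean(0)[::-1]; print('barrel ray',cc,onz(p,cc,.082))
h=(P[...,2]>.08)&(u>260)&(u<300)&(v>210)&(v<275); reg(h,'hasp'); print(P[h][P[h][:,2].argsort()[-5:]].round(3))
for n,(a,b) in dict(sq=(420,243),rd=(493,283)).items():
    k=(im.max(-1)<60)&(abs(u-a)<25)&(abs(v-b)<25)&(P[...,2]>.05); reg(k,n)
    print(onz(p,np.argwhere(k).mean(0)[::-1],.079))
    st=(P[...,2]>.028)&(P[...,2]<.04)&(abs(u-a)<30)&(abs(v-b)<30);reg(st,n+' stand')
```

```text
box ((518.482666015625, 42.08573913574219), (144.57408142089844, 122.0239486694336), 0.3096369802951813)
barrel 242 [0.5248 0.0163 0.0827] [410.4  27.7] [ 63.4 280. ] 84.8
barrel ray [321.7107438 229.2892562] [0.52532045 0.0168566  0.082     ]
hasp 331 [0.5028 0.0934 0.1227] [395.4  64. ] [275.2  35.9] 16.0
[[0.268 0.009 1.237]
 [0.268 0.009 1.237]
 [0.268 0.009 1.237]
 [0.268 0.009 1.237]
 [0.268 0.009 1.237]]
sq 91 [ 0.5031 -0.1746  0.0783] [ 505.9 -176.6] [31.9  9.2] 3.9
[ 0.50290935 -0.17481369  0.079     ]
sq stand 397 [ 0.5026 -0.1714  0.0347] [ 507.4 -178.3] [51.1 44.6] 3.8
rd 6 [ 0.4206 -0.3144  0.0715] [ 420.2 -314.7] [4.3 3.2] 47.0
[ 0.41992411 -0.31302278  0.079     ]
rd stand 454 [ 0.4272 -0.3189  0.0345] [ 430.4 -323.4] [45.7 52.4] 56.8
```

>>> arm_command(
  motion=[
    [20,0,0,0,0],
  ],
)

```text
time: 0.18
position: [0.2367, 0.605, 0.2358]
tool_rot: [-0.582, -3.087, 0.002]
ft_force: [0.6, 0.2, 0.2]
grip_width: 0.974
grip_force: 0.0
```

>>> arm_command(
  motion=[
    [20,-31,-24.6,0,0],
    [20,-62,-49.2,0,0],
    [20,-93,-73.8,0,0],
    [20,-124,-98.4,0,0],
    [20,-155,-123,0,0],
  ],
)

```text
time: 0.6
position: [0.3369, 0.4325, 0.2363]
tool_rot: [-0.582, -3.087, 0.0]
ft_force: [0.7, 0.4, 0.7]
grip_width: 0.632
grip_force: 0.0
```

>>> arm_command(
  motion=[
    [20,-31,-24.6,0,0],
    [20,-62,-49.2,0,0],
    [20,-93,-73.8,0,0],
    [20,-124,-98.4,0,0],
    [20,-155,-123,0,0],
  ],
)

```text
time: 1.02
position: [0.4364, 0.2614, 0.2366]
tool_rot: [0.582, 3.087, 0.001]
ft_force: [0.9, 0.8, -0.4]
grip_width: 0.272
grip_force: 0.0
```

>>> arm_command(
  motion=[
    [20,-31,-24.6,0,7],
    [20,-62,-49.2,0,14],
    [20,-93,-73.8,0,21],
    [20,-93,-73.8,0,28],
    [20,-93,-73.8,0,35],
  ],
)

```text
time: 1.43
position: [0.4968, 0.1573, 0.2365]
tool_rot: [1.501, 2.76, -0.0]
ft_force: [-0.7, 1.2, -0.1]
grip_width: 0.232
grip_force: 0.0
```

>>> arm_command(
  motion=[
    [20,0,0,0,7],
    [20,0,0,0,14],
    [20,0,0,0,21],
    [20,0,0,0,23],
    [20,0,0,0,23],
  ],
)

```text
time: 1.85
position: [0.4955, 0.1607, 0.2364]
tool_rot: [-2.007, -2.417, 0.0]
ft_force: [0.1, -0.7, -0.7]
grip_width: 0.234
grip_force: 0.0
```

Run:
```python
from h import *
s=get_state(); print(s['time'],s['position'],s['joint_positions'][-1],R.from_rotvec(s['tool_rot']).as_matrix().round(3).tolist())
p,im,d=cam('wrist'); np.savez('w1.npz',im=im,d=d,E=p['extrinsics']); cv2.imwrite('pics/w1.png',im[...,::-1]); print(np.round(p['extrinsics'],3).tolist(),p['intrinsics'])
```

```text
1.85 [0.49547662 0.16070376 0.23642372] -0.16616738035062925 [[-0.184, 0.983, -0.0], [0.983, 0.184, -0.0], [0.0, -0.0, -1.0]]
[[0.983, 0.175, 0.054, 0.481], [0.183, -0.938, -0.294, 0.243], [-0.001, 0.299, -0.954, 0.384], [0.0, 0.0, 0.0, 1.0]] [[358.66140414   0.         318.13402691]
 [  0.         358.66140414 237.01398122]
 [  0.           0.           1.        ]]
```

View pics/w1.png

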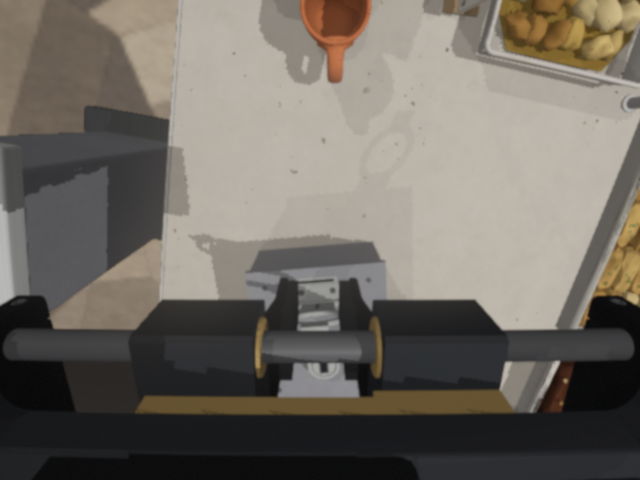

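The wrist view shows the box's +x top edge from about (247,271) to (385,262). The hasp plate runs from 300 to 340 and the lock can be seen between the fingers at (324,370). The cup is well clear at the top.

Run:
```python
from h import *
p=camera_params('wrist'); z=np.load('w1.npz'); im,d=z['im'],z['d']; P=cloud(p,d)
v,u=np.mgrid[0:480,0:640]
m=((abs(P[...,2]-.07)<.004)&(v<297)&(v>230)&(u>235)&(u<400)).astype(np.uint8)
# front edge: smallest v for each column
us=np.arange(256,378,4); vs=[np.argmax(m[:,x]) for x in us]
W=np.array([onz(p,(x,y-.5),.07)[:2] for x,y in zip(us,vs)]); 
f=cv2.fitLine(W.astype(np.float32),cv2.DIST_HUBER,0,.001,.001).ravel(); print('edge dir',f, np.degrees(np.arctan2(f[1],f[0])))
rows=range(275,297); L=np.array([onz(p,(np.argmax(m[r])-.5,r),.07)[:2] for r in rows]); Rr=np.array([onz(p,(639-np.argmax(m[r][::-1])+.5,r),.07)[:2] for r in rows])
mid=(np.median(L,0)+np.median(Rr,0))/2; print('L',np.median(L,0),'R',np.median(Rr,0),'mid',mid, np.linalg.norm(np.median(L,0)-np.median(Rr,0)))
print('lock', onz(p,(324,370),.082))
h=(P[...,2]>.085)&(P[...,2]<.18)&(u>298)&(u<342)&(v>260)&(v<330); c=P[h]; print(h.sum(), c.min(0),c.max(0))
# top cam colour box contour
p=camera_params('top'); im=np.load('top.npz')['im']; hsv=cv2.cvtColor(im,cv2.COLOR_RGB2HSV)
P=cloud(p,np.load('top.npz')['d'])
a=(P[...,2]>.045)&(P[...,2]<.2)&(u>255)&(u<365)&(v>185)&(v<285)
a=cv2.morphologyEx(a.astype(np.uint8),cv2.MORPH_OPEN,np.ones((21,21)))
c=max(cv2.findContours(a,0,1)[0],key=cv2.contourArea); w=np.array([onz(p,q[0].astype(float),.07)[:2]*1000 for q in c],np.float32); print(cv2.minAreaRect(w))
hp=P[(P[...,2]>.1)&(P[...,2]<.2)&(u>255)&(u<310)&(v>205)&(v<275)]; print(hp[hp[:,2].argsort()[-6:]].round(3))
```

```text
edge dir [0.96506    0.26202893 0.508396   0.11959413] 15.190487
L [0.44075756 0.08579814] R [0.57282359 0.11072414] mid [0.50679057 0.09826114] 0.13439770398179737
lock [0.5303007  0.01383931 0.082     ]
780 [0.49281718 0.08367748 0.0852493 ] [0.52450746 0.11641562 0.17110268]
((526.001708984375, 51.22688293457031), (120.9560317993164, 135.26263427734375), 7.032727241516113)
[[0.5   0.109 0.173]
 [0.494 0.107 0.173]
 [0.507 0.111 0.173]
 [0.494 0.109 0.174]
 [0.498 0.109 0.174]
 [0.504 0.113 0.176]]
```

>>> arm_command(
  motion=[
    [20,0,-6,33,-4.5],
    [20,0,-6,66,-4.5],
    [20,0,-6,97,-4.5],
    [20,0,-6,97,-4.5],
  ],
)

```text
time: 2.23
position: [0.4854, 0.158, 0.1337]
tool_rot: [-1.904, -2.492, 0.015]
ft_force: [-2.2, 0.2, -0.9]
grip_width: 0.231
grip_force: 0.0
```

Run:
```python
from h import *
s=get_state(); M=R.from_rotvec(s['tool_rot']).as_matrix(); print(s['time'],s['position'],M.round(3).tolist())
b=np.array([.527,.017]); e=np.array([-.259,.966]); d=s['position'][:2]-b; print('box x',-25+1000*d@e,'lateral',1000*(d@[.966,.259]))
```

```text
2.2333 [0.48535255 0.15804113 0.13373379] [[-0.263, 0.965, -0.01], [0.965, 0.263, -0.005], [-0.002, -0.011, -1.0]]
box x 122.03241979429416 lateral -3.7017846585928447
```

>>> arm_command(
  motion=[
    [20,-20,2,0,0],
    [20,-40,2,0,0],
    [20,-60,2,0,0],
    [20,-76,2,0,0],
    [20,-80,2,6,0],
  ],
)

```text
time: 2.65
position: [0.5149, 0.0805, 0.1364]
tool_rot: [1.911, 2.489, 0.005]
ft_force: [-0.5, 1.6, 0.9]
grip_width: 0.231
grip_force: 0.7
```

>>> arm_command(
  motion=[
    [20,-7,0,11,0],
    [20,-14,0,21,0],
    [20,-21,0,31,0],
    [20,-27,0,40,0],
    [20,-28,0,43,0],
  ],
)

```text
time: 3.07
position: [0.5193, 0.0557, 0.0901]
tool_rot: [-1.908, -2.493, 0.002]
ft_force: [-6.8, 2.1, 24.5]
grip_width: 0.23
grip_force: 12.3
```

Run:
```python
from h import *
s=get_state(); print(s['time'],s['position'],s['ft_force'])
b=np.array([.527,.017]); e=np.array([-.259,.966]); d=s['position'][:2]-b; print('box x',-25+1000*d@e,'lateral',1000*(d@[.966,.259]))
p,im,d=cam('side'); np.savez('s2.npz',im=im,d=d); cv2.imwrite('pics/s2.png',cv2.resize(im[180:320,220:380,::-1],None,fx=4,fy=4))
```

```text
3.0667 [0.5193125  0.0556995  0.09013566] [-6.78809153  2.09369675 24.54116535]
box x 14.37477714645361 lateral 2.597039983089558
```

View pics/s2.png

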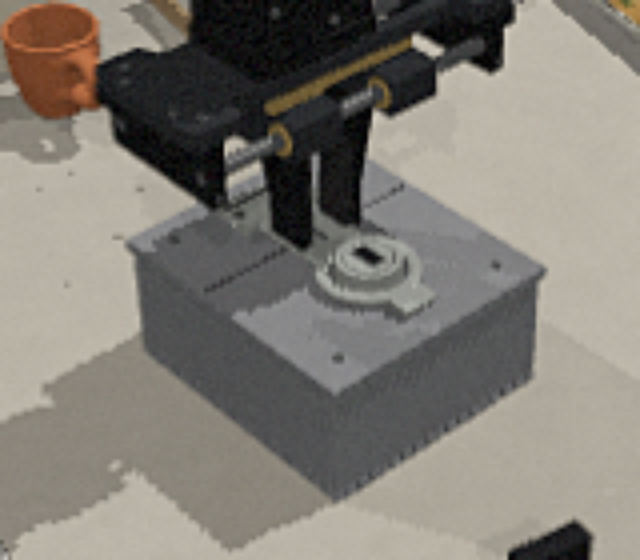

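>>> arm_command(
  motion=[
    [20,0,0,-2,0],
    [20,0,0,-2,0],
    [20,0,0,-2,0],
    [20,0,0,-30,0],
    [20,0,0,-60,0],
  ],
)

```text
time: 3.53
position: [0.5176, 0.0555, 0.1486]
tool_rot: [-1.907, -2.492, 0.008]
ft_force: [0.1, 0.1, 0.4]
grip_width: 0.229
grip_force: 0.0
```

>>> arm_command(
  motion=[
    [50,-40,0,0,0],
    [60,-80,0,0,0],
    [60,-120,0,0,0],
    [60,-122,0,0,0],
    [60,-122,0,0,0],
  ],
)

```text
time: 3.95
position: [0.5515, -0.0655, 0.1501]
tool_rot: [1.917, 2.489, -0.002]
ft_force: [-0.8, 1.3, -0.0]
grip_width: 0.522
grip_force: 0.0
```

Run:
```python
from h import *
s=get_state(); print(s['time'],s['position'],R.from_rotvec(s['tool_rot']).as_matrix().round(3).tolist())
p,im,d=cam('wrist'); np.savez('w3.npz',im=im,d=d,E=p['extrinsics']); cv2.imwrite('pics/w3.png',im[...,::-1])
```

```text
3.95 [ 0.55150911 -0.06549598  0.15012462] [[-0.255, 0.967, -0.0], [0.967, 0.255, -0.002], [-0.001, -0.001, -1.0]]
```

View pics/w3.png

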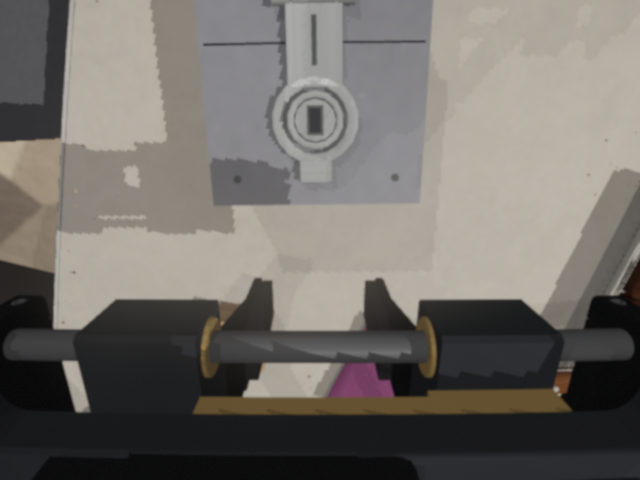

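The hasp is flat, with its ring round the barrel. The dark keyway is at about (315,120) and the box edges look square to the picture.

```bash
cat > lock.py <<'E'
from h import *
def lock(p,im,c0,zz=.082,r=16,th=60):
    v,u=np.mgrid[0:480,0:640]
    m=((im.max(-1)<th)&(abs(u-c0[0])<r)&(abs(v-c0[1])<r+6)).astype(np.uint8)
    c=max(cv2.findContours(m,0,1)[0],key=cv2.contourArea); w=np.array([onz(p,q[0].astype(float),zz)[:2]*1000 for q in c],np.float32)
    return m.sum(),cv2.minAreaRect(w),onz(p,np.argwhere(m).mean(0)[::-1],zz)
E
python3 - <<'E'
from lock import *
p=camera_params('wrist'); z=np.load('w3.npz'); im,d=z['im'],z['d']; P=cloud(p,d)
print(lock(p,im,(315,120)))
c=np.array(get_state()['position'])
# barrel circle
g=cv2.medianBlur(cv2.cvtColor(im,cv2.COLOR_RGB2GRAY),3)
C=cv2.HoughCircles(g[60:180,250:380],cv2.HOUGH_GRADIENT,1,20,param1=100,param2=15,minRadius=18,maxRadius=34); print(C)
m=(P[...,2]>.079)&(P[...,2]<.09)&(abs(np.mgrid[0:480,0:640][1]-315)<50)&(np.mgrid[0:480,0:640][0]<180)&(np.mgrid[0:480,0:640][0]>70); print('barrel3d',m.sum(),P[m].mean(0),cv2.minEnclosingCircle((P[m][:,:2]*1000).astype(np.float32)))
# yaw from box edges
b=((P[...,2]>.06)&(P[...,2]<.1)).astype(np.uint8)
L=np.array([onz(p,(np.argmax(b[r]),r),.07)[:2] for r in range(20,195,5)],np.float32); Rr=np.array([onz(p,(639-np.argmax(b[r][::-1]),r),.07)[:2] for r in range(20,195,5)],np.float32)
for e in (L,Rr):
    f=cv2.fitLine(e,cv2.DIST_HUBER,0,.001,.001).ravel(); print(np.degrees(np.arctan2(f[1],f[0])),f)
# key: top cam in bow-top plane
p=camera_params('top'); im=np.load('top.npz')['im']
P=cloud(p,np.load('top.npz')['d']);v,u=np.mgrid[0:480,0:640]
k=((im.max(-1)<60)&(abs(u-420)<25)&(abs(v-243)<25)&(P[...,2]>.07)); w=P[k][:,:2].astype(np.float32); f=cv2.fitLine(w,cv2.DIST_HUBER,0,.001,.001).ravel(); print('key',w.mean(0),np.degrees(np.arctan2(f[1],f[0])))
E
```

```text
Traceback (most recent call last):
  File "lock.py", line 5, in lock
    c=max(cv2.findContours(m,0,1)[0],key=cv2.contourArea); w=np.array([onz(p,q[0].astype(float),zz)[:2]*1000 for q in c],np.float32)
ValueError: max() iterable argument is empty
```

Run:
```python
from lock import *
p=camera_params('wrist'); z=np.load('w3.npz'); im,d=z['im'],z['d']; P=cloud(p,d)
print(im[112:130:3,300:332:2].max(-1))
try:
  for t in (90,110): print(lock(p,im,(315,120),th=t))
except Exception as e: print(e)
g=cv2.medianBlur(cv2.cvtColor(im,cv2.COLOR_RGB2GRAY),3)
v,u=np.mgrid[0:480,0:640]
m=(P[...,2]>.079)&(P[...,2]<.09)&(abs(u-315)<50)&(v<180)&(v>70); print('barrel3d',m.sum(),P[m].mean(0),cv2.minEnclosingCircle((P[m][:,:2]*1000).astype(np.float32)))
b=((P[...,2]>.06)&(P[...,2]<.1)).astype(np.uint8)
L=np.array([onz(p,(np.argmax(b[r]),r),.07)[:2] for r in range(20,195,5)],np.float32); Rr=np.array([onz(p,(639-np.argmax(b[r][::-1]),r),.07)[:2] for r in range(20,195,5)],np.float32)
for e in (L,Rr):
    f=cv2.fitLine(e,cv2.DIST_HUBER,0,.001,.001).ravel(); print(np.degrees(np.arctan2(f[1],f[0])),f)
p=camera_params('top'); im=np.load('top.npz')['im']
P=cloud(p,np.load('top.npz')['d'])
k=((im.max(-1)<60)&(abs(u-420)<25)&(abs(v-243)<25)&(P[...,2]>.07)); w=P[k][:,:2].astype(np.float32); f=cv2.fitLine(w,cv2.DIST_HUBER,0,.001,.001).ravel(); print('key',w.mean(0),np.degrees(np.arctan2(f[1],f[0])))
```

```text
[[157 157 157 137  87  65  61  61  61  61  77 110 151 157 155 158]
 [157 157 156 136  87  66  60  61  61  62  77 109 149 155 157 160]
 [157 156 156 139  90  66  61  61  62  61  75 108 148 157 160 160]
 [158 156 157 140  91  66  62  61  61  62  74 108 150 160 160 159]
 [157 157 157 139  93  67  62  62  62  62  75 109 153 160 159 158]
 [157 157 156 137  94  69  62  62  61  62  74 110 152 159 158 160]]
(np.uint64(337), ((528.142333984375, 20.734012603759766), (7.435081481933594, 13.72178840637207), 15.091503143310547), array([0.52817252, 0.02080845, 0.082     ]))
(np.uint64(426), ((528.2205810546875, 20.460575103759766), (8.57265567779541, 15.376143455505371), 15.135979652404785), array([0.52820585, 0.02073455, 0.082     ]))
barrel3d 2487 [0.52835316 0.0208827  0.08138172] ((528.5658569335938, 20.612565994262695), 16.567716598510742)
-74.27278 [ 0.27105764 -0.9625631   0.46643364 -0.00553652]
-74.5335 [ 0.26667485 -0.96378654  0.5898285   0.04732747]
key [ 0.50347865 -0.17605627] 4.6719112
```

>>> arm_command(
  motion=[
    [60,-16,-32,0,7],
    [60,-32,-64,0,14],
    [60,-48,-96,0,21],
    [60,-64,-128,0,28],
    [60,-79,-159,0,35],
  ],
)

```text
time: 4.42
position: [0.4176, -0.1786, 0.15]
tool_rot: [-2.573, -1.801, 0.0]
ft_force: [0.2, -0.7, 0.9]
grip_width: 0.687
grip_force: 0.0
```

>>> arm_command(
  motion=[
    [60,0,0,0,7],
    [60,0,0,0,14],
    [60,0,0,0,21],
    [60,0,0,0,28],
    [60,0,0,0,35],
  ],
)

```text
time: 4.83
position: [0.419, -0.1775, 0.1502]
tool_rot: [-2.995, -0.944, -0.0]
ft_force: [-0.2, -0.9, -0.3]
grip_width: 0.691
grip_force: 0.0
```

>>> arm_command(
  motion=[
    [60,0,0,0,7],
    [60,0,0,0,14],
    [60,0,0,0,21],
    [60,0,0,0,28],
    [60,0,0,0,30],
  ],
)

```text
time: 5.25
position: [0.4191, -0.1775, 0.1502]
tool_rot: [-3.138, -0.138, 0.001]
ft_force: [-0.7, 0.7, -0.1]
grip_width: 0.688
grip_force: 0.0
```

>>> arm_command(
  motion=[
    [60,0,0,0,0],
    [60,0,0,0,0],
  ],
)

```text
time: 5.42
position: [0.419, -0.1781, 0.1503]
tool_rot: [-3.138, -0.147, 0.0]
ft_force: [0.4, 0.1, -0.5]
grip_width: 0.687
grip_force: 0.0
```

Run:
```python
from h import *
s=get_state(); print(s['time'],s['position'],s['joint_positions'],R.from_rotvec(s['tool_rot']).as_matrix().round(3).tolist())
p,im,d=cam('wrist'); np.savez('w4.npz',im=im,d=d,E=p['extrinsics']); cv2.imwrite('pics/w4.png',im[...,::-1])
```

```text
5.4167 [ 0.41901634 -0.17810373  0.15029604] [-0.26750317 -0.05702018  0.60000346  2.04236225  0.03487954  1.14702472
 -1.15963619] [[0.996, 0.094, -0.0], [0.094, -0.996, 0.001], [-0.0, -0.001, -1.0]]
```

View pics/w4.png

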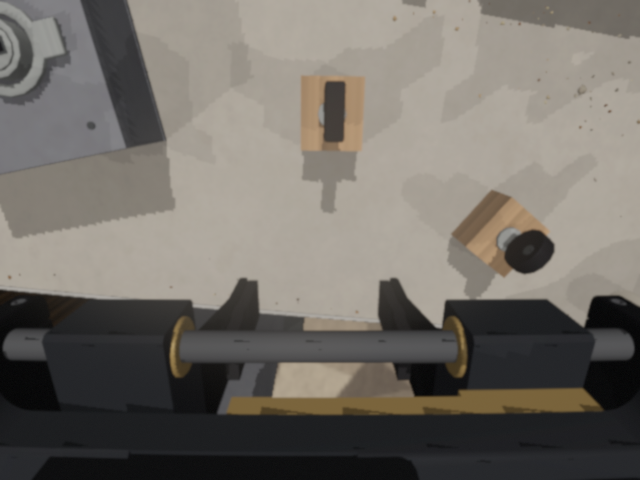

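The square bow's top is at about (334,112), upright in its stand. The round key is at (527,250), to the right and clear of the gripper path.

Run:
```python
from lock import *
p=camera_params('wrist'); z=np.load('w4.npz'); im,d=z['im'],z['d']; P=cloud(p,d); s=get_state()
v,u=np.mgrid[0:480,0:640]
a=(abs(u-334)<20)&(v>70)&(v<150); print('zs',np.percentile(P[a][:,2],[50,90,98]))
k=a&(P[...,2]>.0745)&(im.max(-1)<80); print(k.sum(),P[k].mean(0),cv2.minAreaRect((P[k][:,:2]*1000).astype(np.float32)))
st=(abs(u-332)<40)&(v>60)&(v<165)&(abs(P[...,2]-.034)<.003); print('stand',cv2.minAreaRect((P[st][:,:2]*1000).astype(np.float32)))
w=P[k][:,:2].astype(np.float32); f=cv2.fitLine(w,cv2.DIST_HUBER,0,.001,.001).ravel(); print('heading',np.degrees(np.arctan2(f[1],f[0])))
M=R.from_rotvec(s['tool_rot']).as_matrix(); c=np.r_[np.array(cv2.minAreaRect((P[k][:,:2]*1000).astype(np.float32))[0])/1000,.063]; print('tool shift mm to bow centre',M.T@(c-s['position'])*1000)
```

```text
zs [0.03440217 0.07892816 0.07971777]
1081 [ 0.51081287 -0.17774817  0.0792873 ] ((510.5308532714844, -176.37644958496094), (32.458126068115234, 14.072731971740723), 2.7082760334014893)
stand ((510.33135986328125, -178.48992919921875), (50.02253341674805, 43.82882308959961), 4.554257392883301)
heading 4.4353824
tool shift mm to bow centre [91.36380139  6.49655909 87.31414207]
```

>>> arm_command(
  motion=[
    [50,35,7.7,0,1],
    [50,70,7.7,0,1],
    [50,91,7.7,0,1],
    [50,91,7.7,10,1],
    [50,91,7.7,20,1],
  ],
)

```text
time: 5.88
position: [0.5112, -0.1784, 0.13]
tool_rot: [3.139, 0.118, -0.0]
ft_force: [-0.5, 0.1, -1.2]
grip_width: 0.575
grip_force: 0.0
```

>>> arm_command(
  motion=[
    [40,0,0,25,0],
    [40,0,0,50,0],
    [40,0,0,65,0],
    [40,0,0,70,0],
    [40,0,0,70,0],
  ],
)

```text
time: 6.3
position: [0.5078, -0.1788, 0.0588]
tool_rot: [-3.139, -0.113, 0.006]
ft_force: [-0.0, 0.0, 0.3]
grip_width: 0.465
grip_force: 0.0
```

>>> arm_command(
  motion=[
    [10,0,0,0,0],
    [10,0,0,0,0],
    [5,0,0,0,0],
    [5,0,0,0,0],
    [5,0,0,0,0],
  ],
  newtons=15,
)

```text
time: 6.72
position: [0.5107, -0.1792, 0.0613]
tool_rot: [3.14, 0.114, 0.002]
ft_force: [-0.2, -1.1, -1.1]
grip_width: 0.169
grip_force: 0.0
```

Run:
```python
from h import *
s=get_state(); print(s['time'],s['position'],s['ft_force'],s['torque'],s['grip_width']*87,s['grip_force'],R.from_rotvec(s['tool_rot']).as_matrix().round(4).tolist())
```

```text
6.7167 [ 0.51073909 -0.17923546  0.06132055] [-0.16803482 -1.07307774 -1.07193697] [-0.09322994  0.17157342 -0.04379655] 14.682053437043622 0.0 [[0.9974, 0.0723, 0.0015], [0.0723, -0.9974, 0.0], [0.0015, 0.0001, -1.0]]
```

Still closing, so I'll carry on and then firm up the grip.

>>> arm_command(
  motion=[
    [0,0,0,0,0],
    [0,0,0,0,0],
    [0,0,0,0,0],
    [0,0,0,0,0],
  ],
  newtons=20,
)

```text
time: 7.05
position: [0.5107, -0.1792, 0.0611]
tool_rot: [-3.139, -0.114, -0.001]
ft_force: [-1.4, 0.9, 5.7]
grip_width: 0.137
grip_force: 20.0
```

>>> arm_command(
  motion=[
    [0,0,0,0,0],
    [0,0,0,0,0],
    [0,0,0,0,0],
  ],
  newtons=55,
)

```text
time: 7.3
position: [0.5107, -0.1792, 0.0611]
tool_rot: [-3.139, -0.114, -0.001]
ft_force: [-1.1, 1.6, 5.2]
grip_width: 0.134
grip_force: 55.0
```

Run:
```python
from h import *
s=get_state(); print(s['time'],s['position'],s['ft_force'],s['torque'],s['grip_width']*87,s['grip_force'],R.from_rotvec(s['tool_rot']).as_matrix().round(4).tolist())
```

```text
7.3 [ 0.51065688 -0.17921964  0.06113719] [-1.11023222  1.55544094  5.22964784] [0.09217755 0.36490793 0.02913249] 11.692802191369154 55.0017982092686 [[0.9974, 0.0723, 0.0009], [0.0723, -0.9974, 0.0001], [0.0009, -0.0, -1.0]]
```

>>> arm_command(
  motion=[
    [0,0,0,-20,0],
    [0,0,0,-45,0],
    [0,0,0,-75,0],
    [0,0,0,-105,0],
    [0,0,0,-115,0],
  ],
)

```text
time: 7.72
position: [0.5121, -0.18, 0.1795]
tool_rot: [3.138, 0.113, 0.009]
ft_force: [1.2, -0.8, 0.2]
grip_width: 0.131
grip_force: 55.0
```

>>> arm_command(
  motion=[
    [0,5,-35,0,-7],
    [0,12,-75,0,-14],
    [0,19,-115,0,-21],
    [0,26,-155,0,-28],
    [0,32,-190,0,-35],
  ],
)

```text
time: 8.13
position: [0.5278, 0.0156, 0.1747]
tool_rot: [-2.955, -1.063, 0.001]
ft_force: [0.4, 0.4, -1.1]
grip_width: 0.134
grip_force: 55.0
```

>>> arm_command(
  motion=[
    [0,0,0,0,-7],
    [0,0,0,0,-14],
    [0,0,0,0,-21],
    [0,0,0,0,-28],
    [0,0,0,0,-35],
  ],
)

```text
time: 8.55
position: [0.5278, 0.0128, 0.1744]
tool_rot: [-2.5, -1.901, 0.002]
ft_force: [-0.2, -0.1, -0.9]
grip_width: 0.131
grip_force: 55.0
```

>>> arm_command(
  motion=[
    [0,0,0,0,-7],
    [0,0,0,0,-14],
    [0,0,0,0,-21],
    [0,0,0,0,-28],
    [0,0,0,0,-31.3],
  ],
)

```text
time: 8.97
position: [0.5278, 0.0126, 0.1744]
tool_rot: [-1.895, -2.504, 0.002]
ft_force: [-0.4, 0.0, -0.5]
grip_width: 0.132
grip_force: 55.0
```

>>> arm_command(
  motion=[
    [0,0,0,0,0],
    [0,0,0,0,0],
    [0,0,0,0,0],
  ],
)

```text
time: 9.22
position: [0.5281, 0.0126, 0.175]
tool_rot: [-1.905, -2.498, 0.001]
ft_force: [0.6, -0.1, -0.5]
grip_width: 0.129
grip_force: 55.0
```

```bash
cat > st.py <<'E'
from h import *
s=get_state(); M=R.from_rotvec(s['tool_rot']).as_matrix()
print(s['time'],s['position'].round(4),'F',s['ft_force'].round(1),'T',s['torque'].round(2),round(s['grip_width']*87,1),s['grip_force'].round(1) if hasattr(s['grip_force'],'round') else s['grip_force'],'head',np.degrees(np.arctan2(M[1,0],M[0,0])).round(2),'zax',M[:,2].round(3),'q7',s['joint_positions'][-1].round(3))
print('shift to lock mm',(M.T@(np.array([.5284,.0207,s['position'][2]])-s['position'])*1000).round(1),'spin',np.degrees(np.arctan2(M[1,0],M[0,0]))-105.4)
E
python3 - <<'E'
from st import *
p,im,d=cam('wrist'); np.savez('w5.npz',im=im,d=d,E=p['extrinsics']); cv2.imwrite('pics/w5.png',im[...,::-1])
p,im,d=cam('side'); np.savez('s5.npz',im=im,d=d); cv2.imwrite('pics/s5.png',cv2.resize(im[150:290,230:390,::-1],None,fx=4,fy=4))
E
```

```text
9.2167 [0.5281 0.0126 0.175 ] F [ 0.6 -0.1 -0.5] T [-0.11 -0.    0.01] 11.2 54.99984203022905 head 105.34 zax [-0.001 -0.    -1.   ] q7 0.228
shift to lock mm [ 7.7  2.4 -0. ] spin -0.0550188928427815
```

View pics/s5.png

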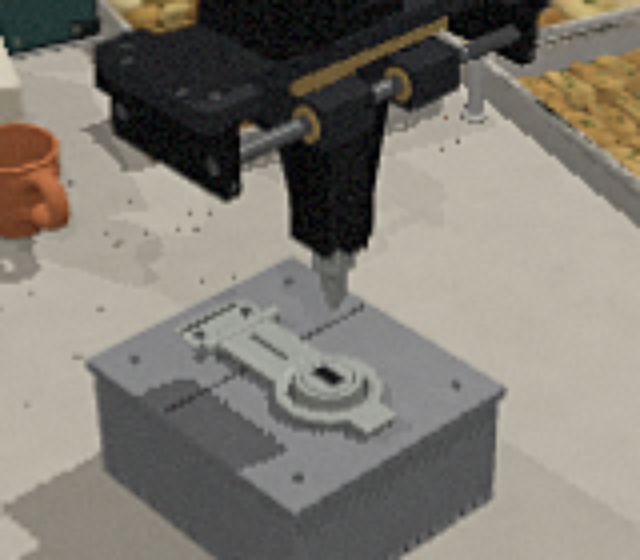

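The side view shows the key hanging straight in the fingers, blade tip at about (314,226) in the full picture and the keyway mouth at (312,244). Next I'll go over the lock and down to just above it.

>>> arm_command(
  motion=[
    [0,4,1.2,0,0],
    [0,7.7,2.4,0,0],
    [0,7.7,2.4,14,0],
    [0,7.7,2.4,26,0],
    [0,7.7,2.4,28,0],
  ],
)

```text
time: 9.73
position: [0.5271, 0.021, 0.1452]
tool_rot: [-1.901, -2.498, 0.004]
ft_force: [-0.5, -0.8, -1.0]
grip_width: 0.135
grip_force: 55.0
```

>>> arm_command(
  motion=[
    [0,0,0,0,0],
    [0,0,0,0,0],
  ],
)

```text
time: 9.9
position: [0.5286, 0.0207, 0.1475]
tool_rot: [-1.903, -2.499, 0.001]
ft_force: [-0.2, -0.5, -0.6]
grip_width: 0.131
grip_force: 55.0
```

Run:
```python
from st import *
p=camera_params('side')
for uv,z in (((314.5,226),.124),((311.7,244),.082)): print(onz(p,uv,z).round(4))
p,im,d=cam('side'); np.savez('s6.npz',im=im,d=d); cv2.imwrite('pics/s6.png',cv2.resize(im[190:270,270:360,::-1],None,fx=7,fy=7,interpolation=cv2.INTER_CUBIC))
```

```text
9.9 [0.5286 0.0207 0.1475] F [-0.2 -0.5 -0.6] T [-0.09  0.04 -0.  ] 11.4 54.99988743045833 head 105.43 zax [-0. -0. -1.] q7 0.223
shift to lock mm [ 0.1 -0.2  0. ] spin 0.03476209723586976
[0.5313 0.0112 0.124 ]
[0.5273 0.015  0.082 ]
```

View pics/s6.png

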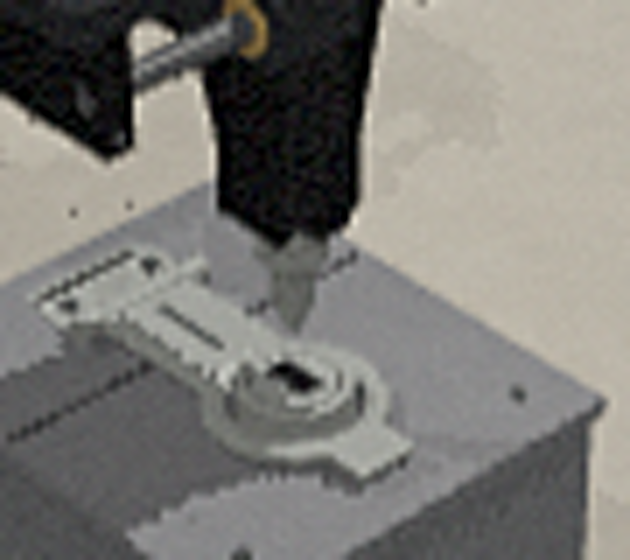

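In this crop the blade tip is at (312.4,237.4) in full-picture pixels, right above the keyway's centre at (312,243.7).

Run:
```python
from h import *
p=camera_params('side'); W=np.linalg.inv(np.array(p['extrinsics'])); rv=cv2.Rodrigues(W[:3,:3])[0]
print(cv2.projectPoints(np.array([[.5286,.0207,.0965],[.5286,.0207,.0985],[.5284,.0207,.082],[.5234,.0207,.082],[.5284,.0257,.082]]),rv,W[:3,3],np.array(p['intrinsics']),np.array(p['D']))[0].reshape(-1,2).round(1))
```

```text
[[310.9 235.9]
 [310.9 235.1]
 [310.9 242.2]
 [308.5 242.9]
 [309.7 240.8]]
```

>>> arm_command(
  motion=[
    [0,0,0,6,0],
    [0,0,0,12,0],
    [0,0,0,16,0],
    [0,0,0,19,0],
    [0,0,0,19,0],
  ],
)

```text
time: 10.37
position: [0.5278, 0.0205, 0.1275]
tool_rot: [-1.902, -2.498, 0.002]
ft_force: [-0.6, 0.8, 0.1]
grip_width: 0.138
grip_force: 55.0
```

```bash
python3 st.py
```

```text
10.3667 [0.5278 0.0205 0.1275] F [-0.6  0.8  0.1] T [-0.13  0.34 -0.01] 12.0 54.999687141389586 head 105.43 zax [-0.002 -0.    -1.   ] q7 0.23
shift to lock mm [ 0.   0.6 -0. ] spin 0.030236642157234428
```

>>> arm_command(
  motion=[
    [0,0,0,2,0],
    [0,0,0,4,0],
    [0,0,0,6,0],
    [0,0,0,8,0],
    [0,0,0,10,0],
  ],
)

```text
time: 10.78
position: [0.5284, 0.0188, 0.1191]
tool_rot: [1.904, 2.498, -0.003]
ft_force: [-4.9, -5.0, 7.3]
grip_width: 0.131
grip_force: 55.0
```

```bash
python3 st.py
```

```text
10.7833 [0.5284 0.0188 0.1191] F [-4.9 -5.   7.3] T [-1.18  1.19 -0.03] 11.4 55.002708862230065 head 105.38 zax [-0.001 -0.002 -1.   ] q7 0.234
shift to lock mm [ 1.9  0.6 -0. ] spin -0.02337610218425823
```

>>> arm_command(
  motion=[
    [0,-1.2,-0.7,1,0],
    [0,-1.5,-1,2,0],
    [0,-1.5,-1,4,0],
    [0,-1.5,-1,6,0],
  ],
)

```text
time: 11.12
position: [0.5283, 0.0181, 0.1126]
tool_rot: [1.903, 2.498, -0.001]
ft_force: [-2.3, -4.7, 3.6]
grip_width: 0.129
grip_force: 55.0
```

```bash
python3 st.py
```

```text
11.1167 [0.5283 0.0181 0.1126] F [-2.3 -4.7  3.6] T [-1.08  0.65  0.01] 11.2 55.00129114734591 head 105.41 zax [ 0.001 -0.001 -1.   ] q7 0.239
shift to lock mm [ 2.5  0.8 -0. ] spin 0.007914396769351129
```

>>> arm_command(
  motion=[
    [0,-0.7,0,2,0],
    [0,-1,-0.3,4,0],
    [0,-1,-0.3,5,0],
    [0,-1,-0.3,5,0],
  ],
)

```text
time: 11.45
position: [0.5283, 0.0184, 0.109]
tool_rot: [-1.902, -2.5, -0.001]
ft_force: [-5.9, -3.2, 12.6]
grip_width: 0.135
grip_force: 55.0
```

```bash
python3 st.py
```

```text
11.45 [0.5283 0.0184 0.109 ] F [-5.9 -3.2 12.6] T [-0.77  1.6  -0.04] 11.7 55.0045843848784 head 105.45 zax [ 0.     0.001 -1.   ] q7 0.243
shift to lock mm [2.2 0.7 0. ] spin 0.05157207623717852
```

>>> arm_command(
  motion=[
    [0,0,-0.5,1,0],
    [0,0,-0.7,2,0],
    [0,0,-0.7,2.5,0],
    [0,0,-0.7,2.5,0],
  ],
)

```text
time: 11.78
position: [0.5283, 0.0183, 0.1088]
tool_rot: [1.903, 2.5, 0.004]
ft_force: [-11.7, -2.2, 26.3]
grip_width: 0.132
grip_force: 55.0
```

Run:
```python
from st import *
p,im,d=cam('side'); cv2.imwrite('pics/s7.png',cv2.resize(im[190:270,270:360,::-1],None,fx=7,fy=7,interpolation=cv2.INTER_CUBIC))
```

```text
11.7833 [0.5283 0.0183 0.1088] F [-11.7  -2.2  26.3] T [-0.81  2.59  0.05] 11.5 55.00900025195733 head 105.45 zax [ 0.002  0.002 -1.   ] q7 0.244
shift to lock mm [2.3 0.7 0. ] spin 0.0467508985207985
```

View pics/s7.png

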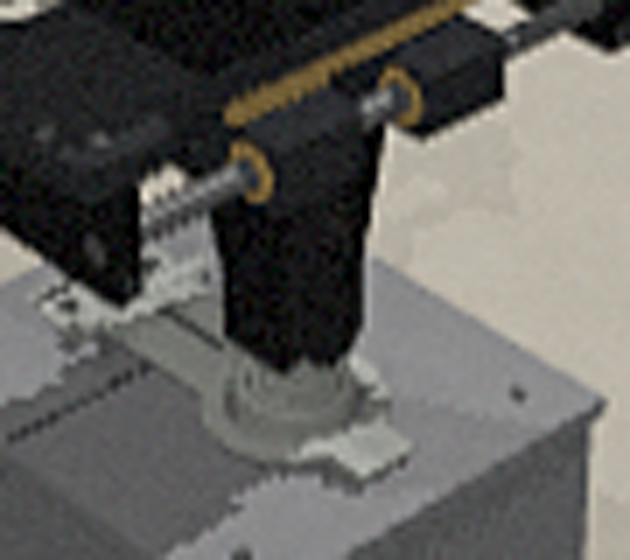

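The shoulder is seated on the barrel: it stopped hard at the expected height (TCP z 0.109). Next I'll ease the push a little and turn in stages.

>>> arm_command(
  motion=[
    [0,0,0,-1,0],
    [0,0,0,-1,6],
    [0,0.1,-0.2,-1,12],
    [0,0.2,-0.4,-1,18],
    [0,0.2,-0.4,-1,24],
  ],
)

```text
time: 12.25
position: [0.5288, 0.0181, 0.1089]
tool_rot: [2.385, 2.042, 0.006]
ft_force: [-4.9, -3.7, 17.3]
grip_width: 0.135
grip_force: 55.0
```

```bash
python3 st.py
```

```text
12.25 [0.5288 0.0181 0.1089] F [-4.9 -3.7 17.3] T [-1.03  1.31  0.05] 11.7 55.001300320072914 head 81.16 zax [ 0.004  0.001 -1.   ] q7 -0.174
shift to lock mm [ 2.5 -0.8  0. ] spin -24.24286549849836
```

>>> arm_command(
  motion=[
    [0,0,0,0,7],
    [0,0,-0.2,0,14],
    [0,0.1,-0.3,0,21],
    [0,0.2,-0.5,0,28],
    [0,0.3,-0.6,0,35],
  ],
)

```text
time: 12.67
position: [0.5291, 0.0178, 0.1089]
tool_rot: [2.889, 1.229, 0.009]
ft_force: [-3.7, -5.2, 16.3]
grip_width: 0.134
grip_force: 55.0
```

```bash
python3 st.py
```

```text
12.6667 [0.5291 0.0178 0.1089] F [-3.7 -5.2 16.3] T [-1.32  0.99  0.06] 11.6 54.99969642565702 head 46.1 zax [ 0.006  0.    -1.   ] q7 -0.776
shift to lock mm [ 1.6 -2.6 -0. ] spin -59.30447213393401
```

>>> arm_command(
  motion=[
    [0,0,0,0,7],
    [0,0,0,0,14],
    [0,0,0,0,21],
    [0,0,0,0,28],
    [0,0,0,0,34],
  ],
)

```text
time: 13.08
position: [0.5293, 0.0172, 0.1089]
tool_rot: [3.123, 0.331, 0.01]
ft_force: [-2.7, -7.0, 16.8]
grip_width: 0.131
grip_force: 55.0
```

>>> arm_command(
  motion=[
    [0,0,0,0,0],
    [0,0,0,0,0],
    [0,0,0,0,0],
  ],
)

```text
time: 13.33
position: [0.5293, 0.0172, 0.1089]
tool_rot: [3.122, 0.34, 0.01]
ft_force: [-2.5, -5.3, 16.7]
grip_width: 0.139
grip_force: 55.0
```

Run:
```python
from st import *
p,im,d=cam('side'); cv2.imwrite('pics/s8.png',cv2.resize(im[190:270,270:360,::-1],None,fx=7,fy=7,interpolation=cv2.INTER_CUBIC))
```

```text
13.3333 [0.5293 0.0172 0.1089] F [-2.5 -5.3 16.7] T [-1.41  0.91  0.08] 12.1 55.00555887061637 head 12.42 zax [ 0.006 -0.001 -1.   ] q7 -1.353
shift to lock mm [-0.2 -3.7 -0. ] spin -92.97646517920927
```

View pics/s8.png

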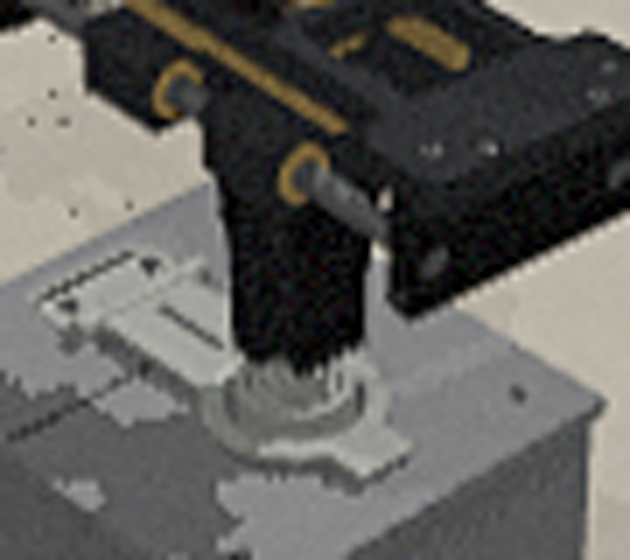

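The key is still seated and gripped at 55 N. It's turned 93° against the spring (about 0.08 N m), and the hasp is flat. I'm handing in now.

```bash
python3 -c "
from bench import close_job; print(close_job())"
```

```text
the job is handed in; nothing more can be done
None
```

The tip box is locked and the job handed in, though no verdict came back: hasp closed flat, square key seated on the lock face, and the plug held at about 1.5 rad clockwise (estimated from a 93° tool turn less the key's play) with the key still gripped at 55 N.

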